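Turn the stained coaster under a crystal tumbler clean side up with a cake slice

ROBOT

A 6-joint arm with a two-finger parallel gripper is mounted at the origin on the work surface. World frame = base frame: x ahead of the robot, y to its left, z up, the work surface at z = 0. Lengths are in m, angles in rad, forces in N, time in s.
With the tool pointing down it reaches from about 0.35 to 0.775 m from the base axis. Payload 5.5 kg.
Tool frame: the origin (TCP) lies midway between the tips of the shut fingers; the grasp point (between the pads) lies grip_point_offset behind it (grip_point_offset is the distance from the TCP to the grasp point, in m); z points along the fingers, y is the direction in which the jaws open and shut (so a half turn about z gives the same grasp; the last joint's range is limited). The gripper opens to 85 mm and grips with 20 to 120 N. Pads are 22 mm wide; open, the fingers measure 114 mm over their backs; the gripper's body (76 mm by 85 mm) begins 54 mm behind the grasp point. The pads swing forward as they close: fully open they stand 13 mm farther back than shut.
Start: joints at [-1.364, 0.313, 0.046, 1.304, 0, 1.431], TCP at [0.195, -0.541, 0.231] pointing down, gripper open.
Joint ranges: [-2.76, 2.76], [-0.86, 1.69], [-1.03, 1.26], [-2.2, 2.34], [-1.47, 1.5], [-3.14, 3.14]. Speed limits (rad/s): [2.57, 2.57, 3.14, 3.14, 3.14, 3.14].

INTERFACE

Orientations are given as a unit quaternion [w, x, y, z].
In Python, from workcell import * gives the robot as it stands.
- The arm moves only by the tool send_rows, never from a script. Its argument "series" is one flat list of numbers, 7 for each row, row after row: the shift along the tool's x, y, z in cm, then the turn, a rotation vector about the tool's x, y, z in degrees, then the opening, from 0 (shut) to 1 (fully open). A call has 1 to 10 rows; each row is the pose to reach, as a shift and turn from the pose commanded when the call began, along the tool's axes at that moment; what a row does not reach only later rows make up. A row lasts 1/12 s, in which the tool goes at most 41.7 mm and 7.16 degrees, less where a joint would pass 70% of its speed; a pose out of reach is approached as far as the arm can. A call with a gripper value outside its range is refused whole. The fingers move at their own pace and stop on an object; "newtons" is the grip in N (left out, the last holds). Time passes only in rows, so rows that repeat a pose let the fingers close. It gives the time, the measured TCP pose, the force and the opening at its end, in the units of the state.
- get_state(): the state, without advancing time (a new reading comes with each control period).
- read_camera(name): name is "side" or "top" or "wrist"; returns the picture (400x640x3 uint8, blue, green, red); there is no depth.
- camera_info(name): a dict with "K" (3x3 intrinsics, pixels), "xyz" and "attitude" of the camera in the world. Camera axes: x right, y down, z forward; pixel columns grow to the right and rows downward; lengths in m; the calibration is good to about 2 mm. A picture is of the moment at which its call begins: read the wrist's pose just before it. camera_info takes no time and is no camera call; for the wrist camera it gives the pose at the moment of the call.
- hand_in(): hands the job in, once; it reports no verdict.
Trained networks look in the newest picture that a camera, given by its name, has taken for a name from the list of things; names that differ only in an ending like _2 or _b are one class to them, and where a whole thing is asked for, a point or a joint stands for the part that bears it (a point fixed in the world has none). Each returns a list of dicts, best first, with "p" (0 to 1); they miss things now and then, are a little off and sometimes report something else, mostly with a low value. They report only what shows in the picture. A call takes as long as a camera call. They do not tell look-alikes from the thing itself.
- silhouettes(camera, label): "pixels" (400x640 bool, what is visible of it) and "box" ([left, top, width, height] in pixels, round what is visible of it).
The state is a dict: "clock": time; "joint_pos": joint angles; "qvel": joint speeds; "tau": joint torques, N m; "tcp_pos": TCP position; "orientation": TCP orientation; "wrist_force": force on the tool from outside, world axes, zero at the start; "ft_torque": the same for the moment, N m; "finger_gap": finger opening in m.
Only numpy, scipy, OpenCV 4.12 (cv2) and the standard library are available. Lean on these libraries where they do the work, as an engineer would, in place of code of your own. Each camera call takes 0.05 s, during which the arm holds its last target. There are 200 camera calls.

TASK

The upper face of the ochre coaster has a sticky ring on it: take the crystal tumbler off it and stand it on the walnut, then use the cake slice to turn the coaster over, clean face up, without putting fingers on it. Lay the slice down flat on the walnut again, clear of the coaster, and gently stand the tumbler back on the middle of the turned coaster. Nothing may be knocked over, and the decanter in its cradle, the other tumbler and the glass jar stay where they are.

Things in the scene. Friction and masses are not known exactly. Their poses are not given: they have to be found in the camera images.
- coaster: Hard ochre silicone coaster, 95 g. A web 100 x 100 x 5 mm with a raised pad 64 x 64 x 3.5 mm amid each face (12 mm in all): all round, an 18 mm rim overhangs a 3.5 mm gap. Sticky dark ring on the face up at the start. Origin at its very middle; x, y along its sides, z out of the stained face. Slides if pushed sideways with 1 N; lifted by one rim, it pivots on the opposite rim without slipping.
- tumbler: Straight clear crystal tumbler standing on the coaster at the start: 84 mm tall, 62 mm across the foot, 66 mm across the rim, wall 4 mm, solid base 14 mm, about 210 g. Origin at the centre of its underside, z up. The walnut left of the coaster, on the robot's side of the jar and the decanter, is bare.
- slice: Cranked steel cake slice, 155 g, blade flat on the walnut right of the coaster. Blade 90 long, 75 wide, 2 mm thick (x 0 to 90 mm); a neck climbs from its back edge to a straight wooden handle, 105 long, 18 wide, 22 high, that rises backwards at 20 degrees to 88 mm. Origin mid back edge, on the underside; x to the front edge, z up from the blade. Balances at x 15 mm; stands alone on its blade.
- slice_grip (a point): Where to take the slice's handle: on its centre line, 61 mm behind the slice's origin and 53.7 mm above the blade's underside (handle 18 mm wide here).
- slice_tip (a point): Middle of the blade's front edge, on its underside, 90 mm in front of the slice's origin.
- decanter: Empty stoppered glass decanter in its wooden cradle (cradle 150 x 150 mm, 64 mm high), 112 mm across, 228 mm tall, to the left. Origin at the centre of its underside. Not to be moved.
- spare_tumbler: A second tumbler, the same as the first, standing on the walnut at the back, to the right. Origin at the centre of its underside. Not to be moved.
- jar: Flip-top glass storage jar, closed and empty, 94 mm across, 131 mm tall, standing on the walnut to the left (it and the decanter may change places). Origin at the centre of its underside. Not to be moved.
Not all that is in view belongs to the job. Leave any orange or purple look-alike of the tumbler alone.

How it is judged:
By the outcome, as a careful person would: the job done as asked, in the order asked, and still so for the second after the job is handed in, with the robot touching nothing.
It also fails if it takes over 72 s, if anything falls off the work surface, if the arm or the gripper's body presses on something with over 40 N, if the wrist force passes 120 N, or if a joint passes its speed limit or range.

## Working session

There is one attempt and no reset: what is moved stays moved. The work goes in short steps, Python scripts to look and compute and a tool call to move; the robot and the scene stay as the last step left them, time stands still between calls to the robot, and variables do not carry over. Pictures are saved under pics/ and viewed, about 8 in all and at most 12, crops included, and the job is handed in when it is done.

Besides the shell and the picture viewer there is one more tool, called after "Call:" in YAML: its name, and indented under it one key for each argument. send_rows: Moves the arm, as the interface text tells. Its arguments: {"type":"object","properties":{"series":{"type":"array"},"newtons":{"type":"number"}},"required":["series"]}

```bash
mkdir -p pics; ls; python3 - <<'E'
from workcell import *
import cv2,numpy as np
s=get_state();print({k:np.round(v,3) for k,v in s.items()})
for c in ("top","side"):
    im=read_camera(c);cv2.imwrite(f"pics/{c}0.png",im);i=camera_info(c);print(c,i)
    for l in ("coaster","tumbler","slice","slice_grip","decanter","jar"):
        print(l,[(round(d["p"],2),d["box"],np.round(np.argwhere(d["pixels"]).mean(0)[::-1],1)) for d in silhouettes(c,l)])
print(camera_info("wrist"))
E
```

```text
pics
{'clock': np.float64(0.0), 'joint_pos': array([-1.364,  0.314,  0.045,  1.304, -0.   ,  1.431]), 'qvel': array([ 0.001, -0.   ,  0.001, -0.003,  0.   , -0.   ]), 'tau': array([ 0.0000e+00, -4.8063e+01,  2.9853e+01,  2.0000e-02, -0.0000e+00,
        0.0000e+00]), 'tcp_pos': array([ 0.195, -0.54 ,  0.23 ]), 'orientation': array([-0.001,  0.985,  0.173, -0.   ]), 'wrist_force': array([-0.098, -0.987, -0.696]), 'ft_torque': array([ 0.025, -0.004, -0.075]), 'finger_gap': np.float64(0.086)}
top {'K': array([[510.60721186,   0.        , 321.76719548],
       [  0.        , 510.60721186, 194.54737033],
       [  0.        ,   0.        ,   1.        ]]), 'xyz': array([0.43970653, 0.09011613, 1.77504839]), 'attitude': array([-0.02932996,  0.70709888, -0.70626412,  0.01849092])}
coaster [(0.61, [330.9, 196.2, 36.6, 32.7], array([348.1, 210.7]))]
tumbler [(0.74, [310.4, 244.9, 19.0, 20.7], array([321.1, 255.8])), (0.62, [272.1, 245.7, 23.2, 22.3], array([282.9, 256.8])), (0.61, [331.3, 196.8, 34.8, 33.1], array([348.3, 210.6])), (0.56, [354.0, 244.1, 15.5, 17.7], array([359.3, 251.3])), (0
[... 846 characters left out ...]
 array([371.6, 257. ])), (0.68, [325.8, 168.1, 21.2, 40.9], array([336.8, 186.7])), (0.55, [372.3, 204.3, 23.4, 36.7], array([382.4, 220.7]))]
slice [(0.89, [344.4, 109.2, 56.6, 44.8], array([375.1, 134.1]))]
slice_grip [(0.77, [343.7, 108.2, 58.9, 44.7], array([373.6, 133. ]))]
decanter [(0.8, [196.3, 192.7, 53.7, 89.3], array([222.6, 244.2]))]
jar [(0.82, [225.8, 294.4, 53.3, 71.6], array([251.1, 330.7]))]
{'K': array([[359.22799456,   0.        , 321.49717788],
       [  0.        , 359.22799456, 200.02112131],
       [  0.        ,   0.        ,   1.        ]]), 'xyz': array([ 0.27007556, -0.51391406,  0.37358721]), 'attitude': array([ 0.12854721,  0.80850213, -0.56722874, -0.08972998])}
```

```bash
cat > h.py <<'E'
from workcell import *
import cv2,numpy as np
from scipy.spatial.transform import Rotation as R
def rot(q): return R.from_quat(np.asarray(q),scalar_first=True).as_matrix()
def ray(c,uv,z,info=None):
    i=info or camera_info(c); d=rot(i["attitude"])@np.linalg.inv(i["K"])@np.array([uv[0],uv[1],1.])
    return i["xyz"]+d*(z-i["xyz"][2])/d[2]
def proj(c,P,info=None):
    i=info or camera_info(c); p=(np.atleast_2d(P)-i["xyz"])@rot(i["attitude"])@i["K"].T
    return p[:,:2]/p[:,2:]
E
python3 - <<'E'
from h import *
t=cv2.imread("pics/top0.png")[110:310,160:480]; s=cv2.imread("pics/side0.png")[90:380,180:460]
cv2.imwrite("pics/top0c.png",cv2.resize(t,None,fx=2.5,fy=2.5,interpolation=cv2.INTER_CUBIC))
cv2.imwrite("pics/side0c.png",cv2.resize(s,None,fx=2,fy=2,interpolation=cv2.INTER_CUBIC))
for n,uv,z in [("coaster",(348.4,211.5),.012),("t1",(321,255.8),.04),("t2",(283,256.8),.04),("t3",(359.3,251.3),.04),("slice",(450,225),.03),("dec",(248.6,159.2),.12),("x",(403.9,135.8),.05),("jar",(198.6,203.4),.07)]: print(n,ray("top",uv,z).round(3))
print(ray("side",(333,205),.012))
E
```

```text
coaster [0.501 0.025 0.012]
t1 [0.35  0.119 0.04 ]
t2 [0.346 0.248 0.04 ]
t3 [ 0.365 -0.01   0.04 ]
slice [ 0.454 -0.319  0.03 ]
dec [0.668 0.355 0.12 ]
x [ 0.757 -0.163  0.05 ]
jar [0.525 0.53  0.07 ]
[0.50070467 0.05784892 0.012     ]
```

View pics/top0c.png

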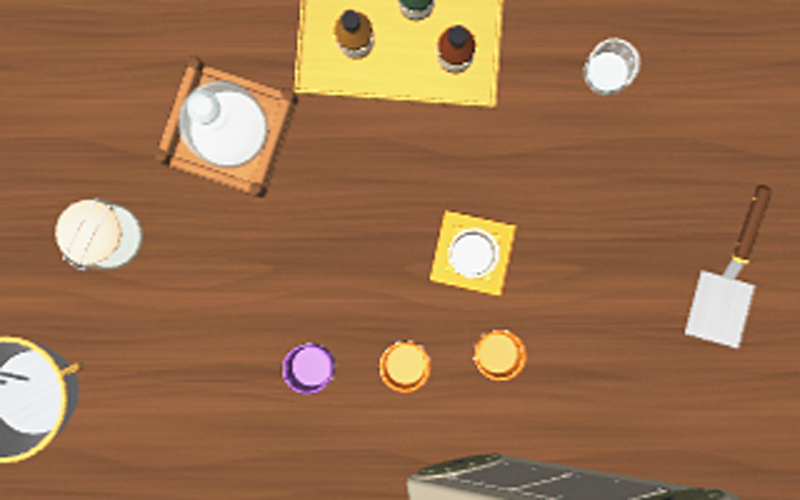

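View pics/side0c.png

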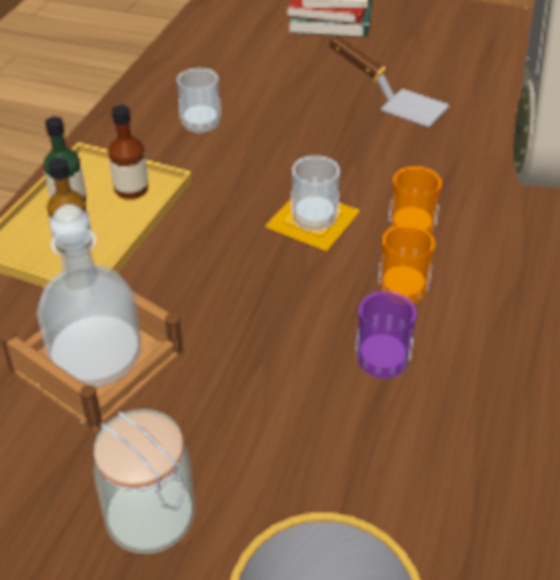

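```bash
python3 - <<'E'
from h import *
import workcell; print([n for n in dir(workcell) if 'grip' in n], getattr(workcell,'grip_point_offset',None))
i=camera_info("top"); it=cv2.imread("pics/top0.png")
C=np.array([ray("top",u,.0085) for u in [(338.8,194.4),(366.4,200),(360.8,227.6),(332.4,221.6)]])
print("coaster",C.round(3).tolist(),C.mean(0).round(3))
for k in range(4):
    e=C[(k+1)%4]-C[k]; print(np.linalg.norm(e).round(3),np.degrees(np.arctan2(e[1],e[0])).round(1))
print("tumbler base",ray("top",(349.2,211.6),.026).round(3))
B=np.array([ray("top",u,.002) for u in [(439.6,218.4),(461.6,223.2),(455.2,249.2),(434,243.2)]])
print("blade",B.round(3).tolist(),B.mean(0).round(3), "handle end",ray("top",(464.8,184.8),.085).round(3))
o=(B[0]+B[1])/2; tip=(B[2]+B[3])/2; d=tip-o; print("o",o,"tip",tip,np.linalg.norm(d),np.degrees(np.arctan2(d[1],d[0])))
print("proj side: coaster",proj("side",[*C.mean(0)]),"tip,o",proj("side",[tip,o]))
for n,uv,z in [("coaster side-crop corners",(180+269/2,90+222/2),.0085),("",(180+358/2,90+213/2),.0085),("",(180+325/2,90+247/2),.0085),("tip corners",(180+430/2,90+124/2),.002),("",(180+448/2,90+105/2),.002),("",(180+383/2,90+108/2),.002)]: print(n,ray("side",uv,z).round(3))
E
```

```text
['grip_point_offset'] 0.0187
coaster [[0.56, 0.058, 0.008], [0.541, -0.037, 0.008], [0.445, -0.018, 0.008], [0.466, 0.08, 0.008]] [0.503 0.021 0.008]
0.097 -101.5
0.097 168.3
0.1 78.2
0.097 -13.2
tumbler base [0.5   0.023 0.026]
blade [[0.477, -0.29, 0.002], [0.461, -0.366, 0.002], [0.372, -0.342, 0.002], [0.392, -0.27, 0.002]] [ 0.425 -0.317  0.002] handle end [ 0.587 -0.357  0.085]
o [ 0.46919558 -0.32793744  0.002     ] tip [ 0.38177921 -0.30600932  0.002     ] 0.09012471286967806 165.91810233434197
proj side: coaster [[336.06207707 197.85214087]] tip,o [[399.10560396 147.40474828]
 [375.06634215 139.59922662]]
coaster side-crop corners [0.557 0.054 0.009]
 [ 0.442 -0.006  0.008]
 [0.466 0.08  0.008]
tip corners [ 0.389 -0.275  0.002]
 [ 0.372 -0.341  0.002]
 [ 0.474 -0.297  0.002]
```

Call:
send_rows:
  series: [4,-3.5,0.2,0,0,0,1,8,-7,0.5,0,0,0,1,11,-9.6,0.8,0,0,0,1,14,-12.3,1,0,0,0,1,17,-15,1.2,0,0,0,1,20,-17.6,1.4,0,0,0,1,23,-20.3,1.5,0,0,0,1,26,-23,1.7,0,0,0,1,29,-25.6,1.9,0,0,0,1,32,-28.3,2,0,0,0,1]

```text
clock: 1.53
tcp_pos: [0.3955, -0.1738, 0.2119]
orientation: [0.0, 0.985, 0.172, 0.0]
wrist_force: [0.7, -0.9, 0.0]
finger_gap: 0.0854
```

Call:
send_rows:
  series: [3,-2.7,0.2,0,0,0,1,6,-5.4,0.4,0,0,0,1,9,-8,0.6,0,0,0,1,12,-10.7,0.8,0,0,0,1,14.5,-12.9,1,0,0,0,1,16,-14.2,1,0,0,0,1,16,-14.2,1,0,0,0,1]

```text
clock: 2.12
tcp_pos: [0.4987, 0.0156, 0.2015]
orientation: [-0.0, 0.985, 0.175, 0.001]
wrist_force: [1.2, -0.1, 0.4]
finger_gap: 0.0853
```

```bash
python3 - <<'E'
from h import *
s=get_state();print({k:np.round(s[k],3) for k in ("clock","tcp_pos","orientation","wrist_force","finger_gap","joint_pos")})
i=camera_info("wrist");im=read_camera("wrist");cv2.imwrite("pics/w1.png",im)
print(proj("wrist",[[.501,.023,.012],[.503,.021,.0085]],i))
for l in("tumbler","coaster"):
  for d in silhouettes("wrist",l): print(l,d["p"],d["box"])
E
```

```text
{'clock': np.float64(2.117), 'tcp_pos': array([0.499, 0.016, 0.201]), 'orientation': array([-0.   ,  0.985,  0.175,  0.001]), 'wrist_force': array([ 1.242, -0.055,  0.376]), 'finger_gap': np.float64(0.085), 'joint_pos': array([-1.300e-01,  1.770e-01, -2.060e-01,  1.187e+00,  1.000e-03,
        2.659e+00])}
[[314.69935705 166.54995309]
 [317.45803173 164.51700769]]
tumbler 0.96 [108.2, 238.0, 104.7, 97.0]
tumbler 0.83 [257.2, 262.3, 73.7, 109.8]
tumbler 0.64 [262.5, 132.6, 89.5, 98.1]
coaster 0.77 [244.9, 83.2, 138.3, 108.7]
```

View pics/w1.png

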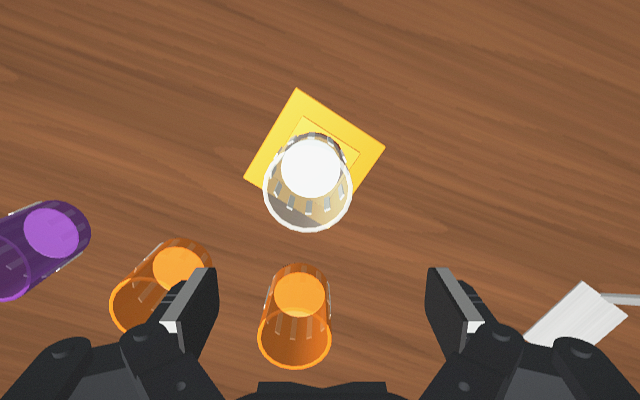

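```bash
python3 - <<'E'
from h import *
print(ray("wrist",(310.5,168),.024),ray("wrist",(308,189.5),.096), ray("wrist",(307.7,182),.06))
C=np.array([ray("wrist",u,z) for u,z in [((296,87),.0085),((385,147),.0085),((244,178),.0085)]]);print(C,C[1:].mean(0))
e=C[1]-C[0];f=C[2]-C[0];print([np.degrees(np.arctan2(v[1],v[0])) for v in(e,f)],np.linalg.norm(e),np.linalg.norm(f))
t=(ray("wrist",(310.5,168),.024)+ray("wrist",(308,189.5),.096))/2
s=get_state();print(rot(s["orientation"]).T@(np.array([t[0],t[1],.045])-s["tcp_pos"])*100)
E
```

```text
[0.49895912 0.0232431  0.024     ] [0.49980314 0.0232843  0.096     ] [0.49532077 0.02330866 0.06      ]
[[ 0.56056224  0.0590714   0.0085    ]
 [ 0.5381807  -0.03645427  0.0085    ]
 [ 0.46435966  0.07935563  0.0085    ]] [0.50127018 0.02145068 0.0085    ]
[np.float64(-103.18646562713526), np.float64(168.09363250022446)] 0.09811262051809796 0.09831778227790292
[ 0.62454613 -0.95362807 15.65135495]
```

Call:
send_rows:
  series: [0,0,2,0,0,0,1,0,0,5,0,0,0,1,0,0,7,0,0,0,1,0,0,8,0,0,0,1,0,0,8,0,0,0,1,0,0,8,0,0,0,1]

```text
clock: 2.77
tcp_pos: [0.4969, 0.0115, 0.1219]
orientation: [0.0, 0.985, 0.172, -0.0]
wrist_force: [0.5, 0.3, 0.4]
finger_gap: 0.0855
```

Call:
send_rows:
  series: [0.6,-1.0,0.5,0,0,0,1,0.6,-1.0,2,0,0,0,1,0.6,-1.0,4,0,0,0,1,0.6,-1.0,6,0,0,0,1,0.6,-1.0,7.2,0,0,0,1,0.6,-1.0,7.7,0,0,0,1,0.6,-1.0,7.7,0,0,0,1,0.6,-1.0,7.7,0,0,0,0.6,0.6,-1.0,7.7,0,0,0,0.5,0.6,-1.0,7.7,0,0,0,0.5]
  newtons: 25

```text
clock: 3.6
tcp_pos: [0.5006, 0.0241, 0.0462]
orientation: [0.0, 0.985, 0.173, 0.001]
wrist_force: [-0.9, 1.9, 4.8]
finger_gap: 0.0655
```

Call:
send_rows:
  series: [0,0,0,0,0,0,0.4,0,0,0,0,0,0,0.4,0,0,0,0,0,0,0.4,0,0,0,0,0,0,0.4]

```text
clock: 3.93
tcp_pos: [0.5006, 0.0241, 0.0462]
orientation: [0.0, 0.985, 0.173, 0.001]
wrist_force: [-0.4, 3.5, 6.4]
finger_gap: 0.0656
```

Call:
send_rows:
  series: [0,0,-0.5,0,0,0,0.4,0,0,-2,0,0,0,0.4,0,0,-4,0,0,0,0.4,0.2,-1,-5.5,0,0,0,0.4,0.8,-3,-6,0,0,0,0.4,1.6,-6,-6,0,0,0,0.4,2.5,-9,-6,0,0,0,0.4,3.4,-12,-6,0,0,0,0.4,4.2,-15,-6,0,0,0,0.4,5,-18,-6,0,0,0,0.4]

```text
clock: 4.77
tcp_pos: [0.4851, 0.2112, 0.105]
orientation: [0.0, 0.985, 0.172, 0.0]
wrist_force: [-0.3, -0.4, -2.4]
finger_gap: 0.0653
```

Call:
send_rows:
  series: [0.8,-2.8,0,0,0,0,0.4,1.5,-5.2,0,0,0,0,0.4,1.9,-6.7,0.1,0,0,0,0.4,2,-7.2,1,0,0,0,0.4,2,-7.2,3,0,0,0,0.4,2,-7.2,5,0,0,0,0.4,2,-7.2,6.2,0,0,0,0.4,2,-7.2,6.8,0,0,0,0.4,2,-7.2,6.9,0,0,0,0.4,2,-7.2,6.9,0,0,0,0.4]

```text
clock: 5.6
tcp_pos: [0.4839, 0.2722, 0.0352]
orientation: [-0.004, 0.983, 0.181, -0.001]
wrist_force: [1.0, 0.4, -2.5]
finger_gap: 0.0657
```

Call:
send_rows:
  series: [0,0,0.1,0,0,0,0.4,0,0,0.2,0,0,0,0.4,0,0,0.2,0,0,0,0.4]

```text
clock: 5.85
tcp_pos: [0.4845, 0.2731, 0.0341]
orientation: [-0.005, 0.983, 0.181, -0.0]
wrist_force: [0.1, -0.9, -1.4]
finger_gap: 0.0659
```

Call:
send_rows:
  series: [0,0,0,0,0,0,0.8,0,0,0,0,0,0,1,0,0,0,0,0,0,1,0,0,-0.5,0,0,0,1,0,0,-3,0,0,0,1,0,0,-7,0,0,0,1,0,0,-11,0,0,0,1,0,1,-14,0,0,-2,1,0,2.5,-16,0,0,-8,1,-1,5,-17,0,0,-15,1]

```text
clock: 6.68
tcp_pos: [0.4956, 0.2231, 0.2075]
orientation: [-0.005, 0.95, 0.312, 0.004]
wrist_force: [-0.1, -0.6, 0.0]
finger_gap: 0.0853
```

```bash
cat > go.py <<'E'
from h import *
def st(*ks):
    s=get_state();print({k:np.round(s[k],4).tolist() for k in ("clock","tcp_pos","orientation","wrist_force","finger_gap","joint_pos")})
    M=rot(s["orientation"]);print("alpha",np.degrees(np.arctan2(M[1,0],M[0,0])),"pitch(x up)",np.degrees(np.arcsin(M[2,0]))); return s
def delta(s,pos,alpha_deg,pitch_deg=0):
    "tool x horizontally at alpha, raised by pitch; jaws level"
    a,p=np.radians([alpha_deg,pitch_deg]); u=np.array([np.cos(a),np.sin(a),0]);z=np.array([0,0,1.])
    x=u*np.cos(p)+z*np.sin(p); zt=u*np.sin(p)-z*np.cos(p); T=np.c_[x,np.cross(zt,x),zt]
    M=rot(s["orientation"]); return (M.T@(np.array(pos)-s["tcp_pos"])*100).round(2),np.degrees(R.from_matrix(M.T@T).as_rotvec()).round(2)
E
python3 - <<'E'
from go import *
s=st(); print(delta(s,[.528,-.343,.19],165.9))
E
```

```text
{'clock': 6.6833, 'tcp_pos': [0.4956, 0.2231, 0.2075], 'orientation': [-0.0048, 0.95, 0.3123, 0.0036], 'wrist_force': [-0.1373, -0.6458, 0.0289], 'finger_gap': 0.0853, 'joint_pos': [0.2697, 0.2537, -0.0931, 1.2172, 0.01, 2.7762]}
alpha 36.38917144148074 pitch(x up) 0.5671529533650581
(array([-31.  ,  47.5 ,   1.12]), array([   0.43,   -0.75, -129.51]))
```

Call:
send_rows:
  series: [-2,3,0.2,0,0,-7,1,-4,6,0.3,0,0,-14,1,-6,9,0.4,0,0,-21,1,-8,12,0.5,0,0,-28,1,-10,15,0.6,0,0,-35,1,-12,18,0.7,0,0,-42,1,-14,21,0.8,0,0,-49,1,-16,24,0.9,0,0,-56,1,-18,27,1,0,0,-63,1,-20,30,1.1,0,0,-70,1]

```text
clock: 7.52
tcp_pos: [0.5069, -0.1382, 0.1896]
orientation: [-0.004, 0.63, 0.776, 0.002]
wrist_force: [0.6, 0.1, -0.6]
finger_gap: 0.0852
```

```bash
python3 - <<'E'
from go import *
s=st(); print(delta(s,[.528,-.343,.19],165.9))
E
```

```text
{'clock': 7.5167, 'tcp_pos': [0.5069, -0.1382, 0.1896], 'orientation': [-0.0037, 0.6303, 0.7763, 0.0025], 'wrist_force': [0.6334, 0.1067, -0.6311], 'finger_gap': 0.0852, 'joint_pos': [-0.4228, 0.2382, -0.1581, 1.1804, 0.0067, 0.9412]}
alpha 101.84850014543912 pitch(x up) 0.5059298554289938
(array([-20.48,  -2.14,  -0.22]), array([  0.24,  -0.48, -64.05]))
```

Call:
send_rows:
  series: [-2.5,-0.3,0,0,0,-7,1,-5,-0.6,0,0,0,-14,1,-8,-0.9,0,0,0,-21,1,-10.5,-1.2,0,0,0,-28,1,-13,-1.4,0,0,0,-35,1,-15,-1.6,0,0,0,-42,1,-17,-1.8,-0.2,0,0,-49,1,-18.5,-2,-0.2,0,-0.5,-56,1,-19,-2,-0.2,0,-0.5,-59,1,-19,-2,-0.2,0,-0.5,-59,1]

```text
clock: 8.35
tcp_pos: [0.5255, -0.3282, 0.1894]
orientation: [0.001, 0.169, 0.986, 0.001]
wrist_force: [0.4, 0.2, 0.9]
finger_gap: 0.0852
```

Call:
send_rows:
  series: [0,0,0,0,0,0,1,0,0,0,0,0,0,1]

```text
clock: 8.52
tcp_pos: [0.5253, -0.326, 0.1894]
orientation: [0.001, 0.17, 0.985, 0.002]
wrist_force: [-0.3, -0.4, 1.1]
finger_gap: 0.0855
```

```bash
python3 - <<'E'
from go import *
s=st(); i=camera_info("wrist"); im=read_camera("wrist")
a=np.radians(165.9);d=np.array([np.cos(a),np.sin(a),0]);n=np.array([-d[1],d[0],0]);o=np.array([.469,-.328,.002])
P=[o+n*.0375,o-n*.0375,o+d*.09-n*.0375,o+d*.09+n*.0375]; p=proj("wrist",P,i); g=proj("wrist",[o-.061*d+[0,0,.0617],o-.115*d+[0,0,.0817]],i)
print(p.round(0).tolist(),g.round(0).tolist())
cv2.polylines(im,[p.round().astype(int)],True,(0,0,255),1); cv2.line(im,*[tuple(int(v) for v in q) for q in g],(0,0,255),1)
cv2.imwrite("pics/w2.png",im)
for x in silhouettes("wrist","slice"): print(x["p"],x["box"])
E
```

```text
{'clock': 8.5167, 'tcp_pos': [0.5253, -0.326, 0.1894], 'orientation': [0.0007, 0.1698, 0.9855, 0.0015], 'wrist_force': [-0.3322, -0.4077, 1.1406], 'finger_gap': 0.0855, 'joint_pos': [-0.6868, 0.4115, 0.0858, 1.2455, 0.0033, -0.3456]}
alpha 160.4465519644723 pitch(x up) -0.04430903342510701
[[256.0, 118.0], [340.0, 110.0], [331.0, -3.0], [240.0, 7.0]] [[302.0, 200.0], [309.0, 274.0]]
0.69 [242.5, 0.6, 98.9, 283.2]
```

View pics/w2.png

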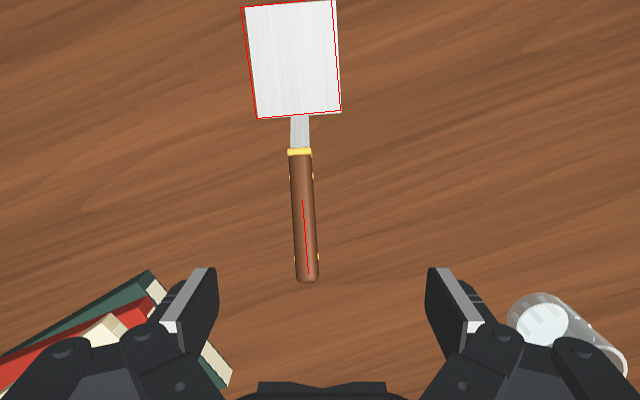

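```bash
python3 - <<'E'
from go import *
s=st(); print(delta(s,[.528,-.343,.11],165.5),delta(s,[.528,-.343,.035],165.5))
for z in(0,.04): print([ray("wrist",u,z).round(3).tolist() for u in[(152,272),(232,375)]])
E
```

```text
{'clock': 8.6167, 'tcp_pos': [0.5255, -0.3259, 0.1895], 'orientation': [0.0008, 0.1693, 0.9856, 0.0015], 'wrist_force': [0.1165, -0.1982, -1.2445], 'finger_gap': 0.0857, 'joint_pos': [-0.6864, 0.4112, 0.0857, 1.2453, 0.0033, -0.3463]}
alpha 160.51052092610365 pitch(x up) -0.05680081369486545
(array([-0.8 , -1.56,  7.94]), array([ 0.18,  0.06, -4.99])) (array([-0.79, -1.58, 15.44]), array([ 0.18,  0.06, -4.99]))
[[0.568, -0.527, 0.0], [0.719, -0.503, 0.0]]
[[0.554, -0.5, 0.04], [0.686, -0.479, 0.04]]
```

Call:
send_rows:
  series: [-0.4,-0.8,2,0,0,-3,0.5,-0.8,-1.6,5,0,0,-5,0.5,-0.8,-1.6,7.5,0,0,-5,0.5,-0.8,-1.6,8,0,0,-5,0.5,-0.8,-1.6,8,0,0,-5,0.5,-0.8,-1.6,8,0,0,-5,0.5]

```text
clock: 9.12
tcp_pos: [0.5281, -0.3438, 0.1101]
orientation: [0.001, 0.126, 0.992, 0.001]
wrist_force: [0.5, 0.1, 0.2]
finger_gap: 0.0428
```

```bash
python3 - <<'E'
from go import *
s=st(); print(delta(s,[.528,-.343,.035],165.5))
E
```

```text
{'clock': 9.1167, 'tcp_pos': [0.5281, -0.3438, 0.1101], 'orientation': [0.0009, 0.1259, 0.992, 0.0014], 'wrist_force': [0.5342, 0.1215, 0.2468], 'finger_gap': 0.0428, 'joint_pos': [-0.7059, 0.4754, -0.0141, 1.0813, 0.0033, -0.4534]}
alpha 165.53161875230032 pitch(x up) -0.08428485467959329
(array([0.04, 0.05, 7.51]), array([0.17, 0.08, 0.03]))
```

Call:
send_rows:
  series: [0,0,2,0,0,0,0.5,0,0,4.5,0,0,0,0.5,0,0,6.5,0,0,0,0.5,0,0,7.3,0,0,0,0.5,0,0,7.5,0,0,0,0.5,0,0,7.5,0,0,0,0.4,0,0,7.5,0,0,0,0.25,0,0,7.5,0,0,0,0.05,0,0,7.5,0,0,0,0.05,0,0,7.5,0,0,0,0.05]
  newtons: 80

```text
clock: 9.95
tcp_pos: [0.5293, -0.3448, 0.036]
orientation: [0.002, 0.126, 0.992, 0.001]
wrist_force: [2.4, 0.5, 5.0]
finger_gap: 0.0171
```

Call:
send_rows:
  series: [0,0,0,0,0,0,0.05,0,0,0,0,0,0,0.05,0,0,0,0,0,0,0.05]

```text
clock: 10.2
tcp_pos: [0.5294, -0.3448, 0.0359]
orientation: [0.002, 0.126, 0.992, 0.001]
wrist_force: [2.1, 1.1, 6.6]
finger_gap: 0.0171
```

Call:
send_rows:
  series: [0,0,-0.5,0,0,0,0.05,0,0,-2,0,0,0,0.05,0,0,-4,0,0,0,0.05,0,0,-6,0,0,0,0.05,0,0,-7,0,0,0,0.05,0,0,-7,0,0,0,0.05]

```text
clock: 10.7
tcp_pos: [0.529, -0.3452, 0.1068]
orientation: [0.003, 0.126, 0.992, 0.0]
wrist_force: [-0.3, -0.9, -1.1]
finger_gap: 0.0169
```

```bash
python3 - <<'E'
from go import *
s=st(); print(delta(s,[.4533,-.2007,.08],77.6))
E
```

```text
{'clock': 10.7, 'tcp_pos': [0.529, -0.3452, 0.1068], 'orientation': [0.0026, 0.1261, 0.992, 0.0001], 'wrist_force': [-0.2689, -0.8554, -1.1053], 'finger_gap': 0.0169, 'joint_pos': [-0.7067, 0.4772, -0.0195, 1.0699, 0.0031, -0.4539]}
alpha 165.51601061074908 pitch(x up) -0.29241597126012436
(array([10.96, 12.1 ,  2.64]), array([ 0.27,  0.19, 87.92]))
```

Call:
send_rows:
  series: [0.6,0.7,0,0,0,4,0.05,1.4,1.6,0,0,0,10,0.05,2.2,2.4,0,0,0,16,0.05,3,3.3,0,0,0,22,0.05,3.8,4.2,0,0,0,28,0.05,4.6,5,0,0,0,34,0.05,5.4,6,0,0,0,40,0.05,6.2,6.8,0,0,0,46,0.05,7,7.7,0,0,0,52,0.05,7.8,8.6,0,0,0,58,0.05]

```text
clock: 11.53
tcp_pos: [0.4726, -0.2404, 0.1029]
orientation: [-0.001, 0.593, 0.805, 0.001]
wrist_force: [-0.4, 0.0, -1.9]
finger_gap: 0.0171
```

```bash
python3 - <<'E'
from go import *
s=st(); print(delta(s,[.4533,-.2007,.08],77.6))
E
```

```text
{'clock': 11.5333, 'tcp_pos': [0.4726, -0.2404, 0.1029], 'orientation': [-0.0011, 0.5934, 0.8049, 0.0014], 'wrist_force': [-0.4233, 0.0212, -1.8984], 'finger_gap': 0.0171, 'joint_pos': [-0.6237, 0.3038, -0.2935, 0.9756, 0.0028, 0.6467]}
alpha 107.20964680713998 pitch(x up) 0.1961252202861935
(array([ 4.36, -0.67,  2.3 ]), array([ 0.  , -0.21, 29.61]))
```

Call:
send_rows:
  series: [0.6,0,0.2,0,0,5,0.05,1.5,-0.2,0.6,0,0,11,0.05,2.4,-0.3,1,0,0,17,0.05,3.2,-0.5,1.5,0,0,23,0.05,3.9,-0.6,2,0,0,27,0.05,4.2,-0.6,2.3,0,0,29,0.05,4.2,-0.6,2.3,0,0,29,0.05,4.2,-0.6,2.3,0,0,29,0.05]

```text
clock: 12.2
tcp_pos: [0.4547, -0.2026, 0.0804]
orientation: [-0.001, 0.774, 0.633, 0.001]
wrist_force: [0.6, 0.2, -1.6]
finger_gap: 0.0172
```

```bash
python3 - <<'E'
from go import *
s=st(); i=camera_info("wrist"); im=read_camera("wrist")
M=rot(s["orientation"])
print("tip est",s["tcp_pos"]+M@np.array([.152,0,.036]))
t=s["tcp_pos"]+M@np.array([[.152,.0375,.036],[.152,-.0375,.036],[.062,-.0375,.036],[.062,.0375,.036]]).repeat(1,0).T.T[0] if 0 else np.array([s["tcp_pos"]+M@np.array(v) for v in([.152,.0375,.036],[.152,-.0375,.036],[.062,-.0375,.036],[.062,.0375,.036])])
a=np.radians(77.6);u=np.array([np.cos(a),np.sin(a),0]);n=np.array([-u[1],u[0],0]);c=np.array([.502,.0215,.0085])
P=np.array([c+.05*(i_*u+j*n) for i_,j in((1,1),(1,-1),(-1,-1),(-1,1))])
for Q,col in((t,(255,0,0)),(P,(0,0,255))):
    p=proj("wrist",Q,i);print(p.round(0).tolist());cv2.polylines(im,[p.round().astype(int)],True,col,1)
cv2.imwrite("pics/w3.png",im)
E
```

```text
{'clock': 12.2, 'tcp_pos': [0.4547, -0.2026, 0.0804], 'orientation': [-0.0012, 0.7739, 0.6333, 0.0011], 'wrist_force': [0.561, 0.2097, -1.6067], 'finger_gap': 0.0172, 'joint_pos': [-0.5823, 0.2679, -0.406, 0.8986, 0.0028, 1.1876]}
alpha 78.59208432181791 pitch(x up) 0.18721271459445465
tip est [ 0.48476318 -0.0534998   0.04490503]
[[413.0, -104.0], [230.0, -104.0], [244.0, 120.0], [398.0, 120.0]]
[[203.0, -449.0], [455.0, -442.0], [428.0, -132.0], [220.0, -136.0]]
```

View pics/w3.png

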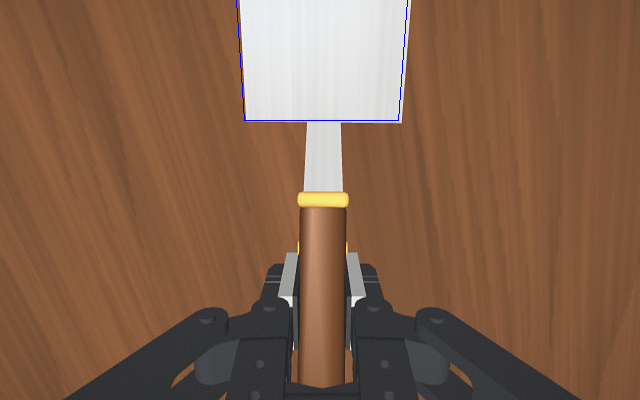

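```bash
python3 - <<'E'
from h import *
for c in("top","side"):
    im=read_camera(c);cv2.imwrite(f"pics/{c}1.png",im)
    hsv=cv2.cvtColor(im,cv2.COLOR_BGR2HSV); q=proj(c,[[.502,.0215,.0085]])[0].astype(int)
    r=hsv[q[1]-4:q[1]+5,q[0]-4:q[0]+5].reshape(-1,3);print(np.median(r,0))
    m=cv2.inRange(hsv,(18,100,100),(35,255,255)); w=np.zeros_like(m);w[q[1]-35:q[1]+35,q[0]-40:q[0]+40]=255;m&=w
    k,L,S,_=cv2.connectedComponentsWithStats(m);j=1+S[1:,4].argmax();print(S[j])
    ct=cv2.findContours((L==j).astype(np.uint8),0,1)[0][0][:,0].astype(float)
    W=np.array([ray(c,p,.0085)[:2] for p in ct],np.float32)
    (x,y),sz,an=cv2.minAreaRect(W);print(c,x,y,sz,an)
    M=cv2.moments(W.reshape(-1,1,2));print(M["m10"]/M["m00"],M["m01"]/M["m00"])
E
```

```text
[ 27. 145. 247.]
[332 195  34  33 753]
top 0.5032645463943481 0.024770185351371765 (0.09804767370223999, 0.09857436269521713) 77.28441619873047
0.5032050334391057 0.0246290592155686
[ 22. 220. 234.]
[313 184  47  32 841]
side 0.5015771389007568 0.025168858468532562 (0.10487646609544754, 0.10260692983865738) 77.10919189453125
0.5018068237477736 0.025257513269629956
```

```bash
python3 - <<'E'
from go import *
s=st(); print(delta(s,[.4515,-.2018,.041],77.3,-1))
E
```

```text
{'clock': 12.35, 'tcp_pos': [0.4556, -0.2034, 0.0813], 'orientation': [-0.0003, 0.7742, 0.633, 0.0015], 'wrist_force': [0.5104, -1.068, -1.8134], 'finger_gap': 0.0167, 'joint_pos': [-0.5827, 0.2674, -0.404, 0.8989, 0.003, 1.188]}
alpha 78.54326998444516 pitch(x up) 0.15127936001786074
(array([ 0.07, -0.44,  4.03]), array([ 0.09, -1.15,  1.24]))
```

Call:
send_rows:
  series: [0,-0.2,1,0,-0.6,0.6,0.05,0.1,-0.4,2.5,0,-1.2,1.2,0.05,0.1,-0.4,3.6,0,-1.2,1.2,0.05,0.1,-0.4,4,0,-1.2,1.2,0.05,0.1,-0.4,4,0,-1.2,1.2,0.05,0.1,-0.4,4,0,-1.2,1.2,0.05,0.1,-0.4,4.1,0,-1.2,1.2,0.05,0.1,-0.4,4.2,0,-1.2,1.2,0.05,0.1,-0.4,4.2,0,-1.2,1.2,0.05]

```text
clock: 13.1
tcp_pos: [0.4523, -0.2015, 0.0398]
orientation: [0.007, 0.781, 0.625, -0.006]
wrist_force: [-0.1, 0.3, -2.2]
finger_gap: 0.0169
```

```bash
python3 - <<'E'
from go import *
s=st(); M=rot(s["orientation"]);print("tip",s["tcp_pos"]+M@[.152,0,.036]); print(delta(s,[.4612,-.1589,.0385],77.3,-1))
E
```

```text
{'clock': 13.1, 'tcp_pos': [0.4523, -0.2015, 0.0398], 'orientation': [0.0068, 0.7809, 0.6246, -0.0064], 'wrist_force': [-0.1478, 0.3357, -2.2246], 'finger_gap': 0.0169, 'joint_pos': [-0.5714, 0.303, -0.4744, 0.7847, -0.0164, 1.2208]}
alpha 77.31069558742465 pitch(x up) -1.0542651948012352
tip [ 0.48561804 -0.05392094  0.00105133]
(array([ 4.36, -0.07,  0.05]), array([0.15, 0.05, 0.01]))
```

Call:
send_rows:
  series: [0,0,0.1,0,0,0,0.05,0,0,0.13,0,0,0,0.05,0,0,0.13,0,0,0,0.05,0.6,0,0.12,0,0,0,0.05,1.3,0,0.11,0,0,0,0.05,2,0,0.1,0,0,0,0.05,2.5,0,0.09,0,0,0,0.05,2.7,0,0.08,0,0,0,0.05,2.7,0,0.08,0,0,0,0.05]

```text
clock: 13.85
tcp_pos: [0.4579, -0.1738, 0.0381]
orientation: [0.006, 0.78, 0.625, -0.006]
wrist_force: [-0.0, 0.1, -0.6]
finger_gap: 0.0168
```

```bash
python3 - <<'E'
from go import *
s=st(); M=rot(s["orientation"]);print("tip",s["tcp_pos"]+M@[.152,0,.036]); print(delta(s,[.4612,-.1589,.0385],77.3,-1))
i=camera_info("side");im=read_camera("side");cv2.imwrite("pics/side2.png",cv2.resize(im[130:230,280:420],None,fx=5,fy=5,interpolation=cv2.INTER_CUBIC))
E
```

```text
{'clock': 13.85, 'tcp_pos': [0.4579, -0.1738, 0.0381], 'orientation': [0.006, 0.7804, 0.6252, -0.0064], 'wrist_force': [-0.0409, 0.0833, -0.5664], 'finger_gap': 0.0168, 'joint_pos': [-0.5168, 0.2979, -0.4872, 0.7793, -0.0163, 1.274]}
alpha 77.39373059108078 pitch(x up) -0.9994399688810374
tip [ 0.49095478 -0.02611053 -0.0005773 ]
(array([ 1.53, -0.  , -0.07]), array([ 0.08, -0.  ,  0.09]))
```

View pics/side2.png

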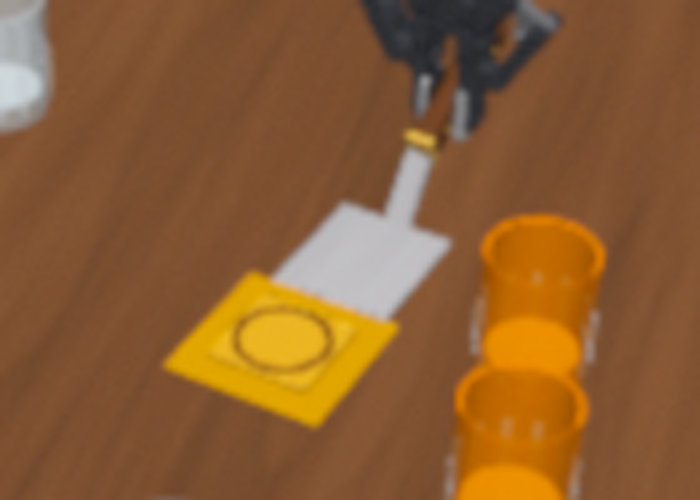

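Call:
send_rows:
  series: [0.3,0,0,0,0,0,0.05,0.6,0,-0.01,0,0,0,0.05,0.9,0,-0.02,0,0,0,0.05,1.2,0,-0.02,0,0,0,0.05,1.5,0,-0.03,0,0,0,0.05,1.5,0,-0.03,0,0,0,0.05,1.5,0,-0.03,0,0,0,0.05]

```text
clock: 14.48
tcp_pos: [0.4611, -0.1598, 0.038]
orientation: [0.006, 0.781, 0.625, -0.006]
wrist_force: [0.2, 0.1, -0.9]
finger_gap: 0.0166
```

```bash
python3 - <<'E'
from go import *
s=st(); M=rot(s["orientation"]);print("tip",s["tcp_pos"]+M@[.152,0,.036])
c="top";im=read_camera(c); hsv=cv2.cvtColor(im,cv2.COLOR_BGR2HSV); q=proj(c,[[.502,.0215,.0085]])[0].astype(int)
m=cv2.inRange(hsv,(18,100,100),(35,255,255)); w=np.zeros_like(m);w[q[1]-35:q[1]+35,q[0]-40:q[0]+40]=255;m&=w
ct=max(cv2.findContours(m,0,1)[0],key=len)[:,0].astype(float)
print(cv2.minAreaRect(np.array([ray(c,p,.0085)[:2] for p in ct],np.float32)))
cv2.imwrite("pics/top2.png",im)
E
```

```text
{'clock': 14.4833, 'tcp_pos': [0.4611, -0.1598, 0.038], 'orientation': [0.006, 0.7807, 0.6248, -0.0064], 'wrist_force': [0.1504, 0.1467, -0.9374], 'finger_gap': 0.0166, 'joint_pos': [-0.488, 0.2953, -0.4911, 0.7785, -0.0165, 1.3037]}
alpha 77.33801276290075 pitch(x up) -1.0030206067826135
tip [ 0.49429067 -0.01214021 -0.00061459]
((0.503190279006958, 0.024489626288414), (0.09879828989505768, 0.09837967157363892), 77.47179412841797)
```

```bash
cat > plan.py <<'E'
from go import *
s=get_state(); a0=77.35; a=np.radians(a0); u=np.array([np.cos(a),np.sin(a),0])
M0=rot(s["orientation"]); tip0=s["tcp_pos"]+M0@np.array([.152,0,.036])
piv=np.array([.5029,.0245,0])+.05*u
r=-(tip0-piv)@u; lat=(tip0-piv)-((tip0-piv)@u)*u; lat[2]=0; z0=tip0[2]; print("r",r,"lat",lat)
def pose(th):
    ph=np.radians(min(25,-1+.6*th)); t=np.radians(th)
    rr=r
    tip=piv+lat-u*rr*np.cos(t)+np.array([0,0,1])*(rr*np.sin(t)+z0*max(0,1-th/15)-.002*min(1,th/15)*np.cos(t))-u*.002*np.sin(t)*-1*0
    p=ph; x=u*np.cos(p)+np.array([0,0,np.sin(p)]); zt=u*np.sin(p)-np.array([0,0,np.cos(p)])
    T=np.c_[x,np.cross(zt,x),zt]; return tip-T@np.array([.152,0,.036]),T
calls=[[2,5,9,13,17,21,25,29,32,34],[38,42,46,50,54,58,62,66,69,71],[74,77,80,83,86,88,90,92,93,94],[96,98,100,102,104,106,107,108,108,108]]
ps,Ts=s["tcp_pos"],M0
for c in calls:
    out=[]
    for th in c:
        p,T=pose(th); out.append(np.r_[Ts.T@(p-ps)*100,np.degrees(R.from_matrix(Ts.T@T).as_rotvec())].round(2))
    print(c[-1],p.round(3)); print(np.array(out)); ps,Ts=pose(c[-1])
E
python3 plan.py
```

```text
r 0.08772054168059204 lat [-3.71068733e-04  8.32837532e-05  0.00000000e+00]
34 [ 0.464 -0.149  0.031]
[[-7.000e-02  1.000e-02  3.000e-02  8.000e-02  1.210e+00 -2.000e-02]
 [-1.500e-01  1.000e-02  8.000e-02  8.000e-02  3.010e+00 -2.000e-02]
 [-1.900e-01  1.000e-02  1.600e-01  8.000e-02  5.410e+00 -2.000e-02]
 [-1.600e-01  1.000e-02  2.400e-01  8.000e-02  7.810e+00 -1.000e-02]
 [-6.000e-02  1.000e-02  3.100e-01  8.000e-02  1.021e+01 -1.000e-02]
 [ 1.100e-01  1.000e-02  3.800e-01  8.000e-02  1.261e+01 -1.000e-02]
 [ 3.500e-01  1.000e-02  4.600e-01  8.000e-02  1.501e+01 -1.000e-02]
 [ 6.500e-01  1.000e-02  5.500e-01  8.000e-02  1.741e+01 -1.000e-02]
 [ 9.100e-01  1.000e-02  6.400e-01  8.000e-02  1.921e+01 -1.000e-02]
 [ 1.110e+00  1.000e-02  7.000e-01  8.000e-02  2.041e+01 -0.000e+00]]
71 [ 0.474 -0.104  0.051]
[[ 0.37 -0.    0.28 -0.    2.4  -0.  ]
 [ 0.79 -0.    0.61  0.    4.8  -0.  ]
 [ 1.31 -0.    0.54  0.    5.6  -0.  ]
 [ 1.88 -0.    0.3   0.    5.6  -0.  ]
 [ 2.46 -0.    0.09  0.    5.6  -0.  ]
 [ 3.06 -0.   -0.07  0.    5.6  -0.  ]
 [ 3.66  0.   -0.2   0.    5.6  -0.  ]
 [ 4.28 
[... 244 characters left out ...]
   0.  ]
 [ 1.81  0.    0.34  0.    0.    0.  ]
 [ 2.25 -0.    0.49  0.    0.    0.  ]
 [ 2.54 -0.    0.6   0.    0.    0.  ]
 [ 2.82 -0.    0.71  0.    0.    0.  ]
 [ 3.1   0.    0.84  0.    0.    0.  ]
 [ 3.23  0.    0.91  0.    0.    0.  ]
 [ 3.37 -0.    0.98  0.    0.    0.  ]]
108 [ 0.486 -0.049  0.052]
[[ 0.27 -0.    0.15  0.    0.    0.  ]
 [ 0.53  0.    0.3   0.    0.    0.  ]
 [ 0.79 -0.    0.47  0.    0.    0.  ]
 [ 1.04  0.    0.64  0.    0.    0.  ]
 [ 1.28 -0.    0.82  0.    0.    0.  ]
 [ 1.52  0.    1.01  0.    0.    0.  ]
 [ 1.64 -0.    1.11  0.    0.    0.  ]
 [ 1.75 -0.    1.21  0.    0.    0.  ]
 [ 1.75 -0.    1.21  0.    0.    0.  ]
 [ 1.75 -0.    1.21  0.    0.    0.  ]]
```

Call:
send_rows:
  series: [-0.07,0,0.03,0,1.2,0,0.05,-0.15,0,0.08,0,3,0,0.05,-0.2,0,0.16,0,5.4,0,0.05,-0.15,0,0.24,0,7.8,0,0.05,-0.05,0,0.3,0,10.2,0,0.05,0.1,0,0.38,0,12.6,0,0.05,0.35,0,0.46,0,15,0,0.05,0.65,0,0.55,0,17.4,0,0.05,0.9,0,0.64,0,19.2,0,0.05,1.1,0,0.7,0,20.4,0,0.05]

```text
clock: 15.37
tcp_pos: [0.4632, -0.1504, 0.0305]
orientation: [-0.105, 0.77, 0.615, 0.132]
wrist_force: [-0.8, -0.6, -1.6]
finger_gap: 0.017
```

```bash
python3 - <<'E'
from go import *
s=st()
im=read_camera("side");cv2.imwrite("pics/side3.png",cv2.resize(im[110:230,280:420],None,fx=4,fy=4,interpolation=cv2.INTER_CUBIC))
E
```

```text
{'clock': 15.3667, 'tcp_pos': [0.4632, -0.1504, 0.0305], 'orientation': [-0.105, 0.77, 0.6153, 0.1323], 'wrist_force': [-0.7775, -0.6452, -1.5545], 'finger_gap': 0.017, 'joint_pos': [-0.671, 0.3937, -0.4203, 0.9077, 0.3052, 1.0988]}
alpha 77.274730160697 pitch(x up) 19.449243002848558
```

View pics/side3.png

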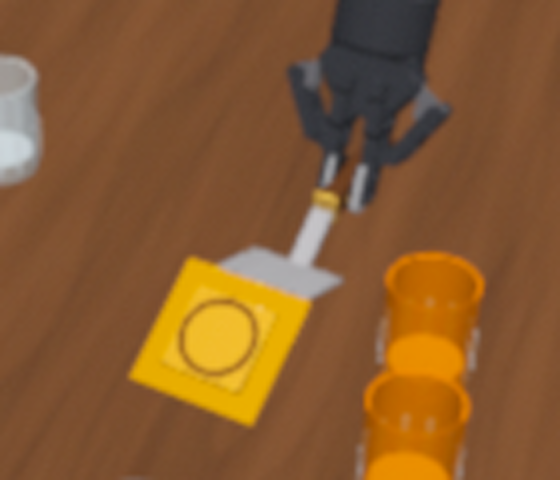

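The coaster is tilted on its far rim (top edge at crop (190,258)–(310,300)) and is resting on the blade. I'll continue along the arc.

Call:
send_rows:
  series: [0.35,0,0.28,0,2.4,0,0.05,0.8,0,0.6,0,4.8,0,0.05,1.3,0,0.54,0,5.6,0,0.05,1.9,0,0.3,0,5.6,0,0.05,2.45,0,0.1,0,5.6,0,0.05,3.05,0,-0.07,0,5.6,0,0.05,3.65,0,-0.2,0,5.6,0,0.05,4.3,0,-0.28,0,5.6,0,0.05,4.75,0,-0.3,0,5.6,0,0.05,5.05,0,-0.32,0,5.6,0,0.05]

```text
clock: 16.25
tcp_pos: [0.474, -0.1033, 0.0513]
orientation: [-0.134, 0.762, 0.61, 0.169]
wrist_force: [-0.5, -0.3, -1.1]
finger_gap: 0.0169
```

```bash
python3 - <<'E'
from go import *
s=st()
im=read_camera("side");cv2.imwrite("pics/side4.png",cv2.resize(im[110:230,280:420],None,fx=4,fy=4,interpolation=cv2.INTER_CUBIC))
E
```

```text
{'clock': 16.25, 'tcp_pos': [0.474, -0.1033, 0.0513], 'orientation': [-0.1341, 0.762, 0.6105, 0.1694], 'wrist_force': [-0.4529, -0.3374, -1.1332], 'finger_gap': 0.0169, 'joint_pos': [-0.6314, 0.3798, -0.4143, 0.9584, 0.3981, 1.1226]}
alpha 77.43481611649828 pitch(x up) 24.95235806307281
```

View pics/side4.png

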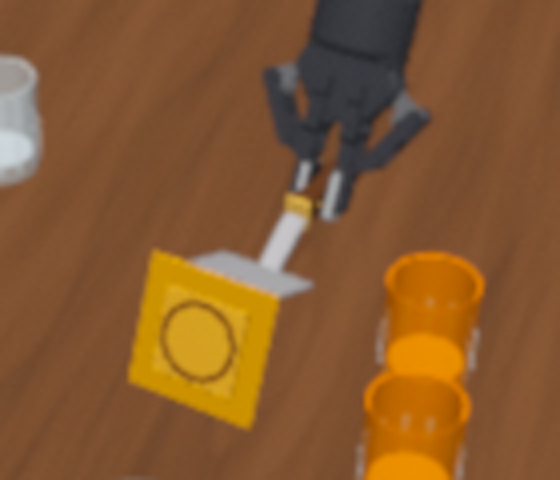

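The coaster is now at about 70°, its lower rim still in place at crop (130,380)–(250,430). I'll push it past vertical.

Call:
send_rows:
  series: [0.45,0,0.05,0,0,0,0.05,0.9,0,0.13,0,0,0,0.05,1.35,0,0.22,0,0,0,0.05,1.8,0,0.34,0,0,0,0.05,2.25,0,0.5,0,0,0,0.05,2.55,0,0.6,0,0,0,0.05,2.8,0,0.7,0,0,0,0.05,3.1,0,0.85,0,0,0,0.05,3.25,0,0.9,0,0,0,0.05,3.35,0,0.98,0,0,0,0.05]

```text
clock: 17.13
tcp_pos: [0.4813, -0.0702, 0.056]
orientation: [-0.134, 0.762, 0.61, 0.169]
wrist_force: [0.1, -1.1, -1.0]
finger_gap: 0.0164
```

Call:
send_rows:
  series: [0.25,0,0.15,0,0,0,0.05,0.5,0,0.3,0,0,0,0.05,0.8,0,0.47,0,0,0,0.05,1.05,0,0.64,0,0,0,0.05,1.3,0,0.82,0,0,0,0.05,1.5,0,1,0,0,0,0.05,1.65,0,1.1,0,0,0,0.05,1.75,0,1.2,0,0,0,0.05,1.75,0,1.2,0,0,0,0.05,1.75,0,1.2,0,0,0,0.05]

```text
clock: 17.97
tcp_pos: [0.4858, -0.05, 0.0524]
orientation: [-0.134, 0.762, 0.61, 0.169]
wrist_force: [0.2, -0.1, -1.0]
finger_gap: 0.0169
```

```bash
python3 - <<'E'
from go import *
s=st()
im=read_camera("side");cv2.imwrite("pics/side5.png",cv2.resize(im[110:270,250:430],None,fx=4,fy=4,interpolation=cv2.INTER_CUBIC))
E
```

```text
{'clock': 17.9667, 'tcp_pos': [0.4858, -0.05, 0.0524], 'orientation': [-0.1344, 0.7623, 0.6101, 0.1693], 'wrist_force': [0.2176, -0.1496, -0.9519], 'finger_gap': 0.0169, 'joint_pos': [-0.5267, 0.3505, -0.4538, 0.9041, 0.4148, 1.236]}
alpha 77.36483611006015 pitch(x up) 24.965520953911852
```

View pics/side5.png

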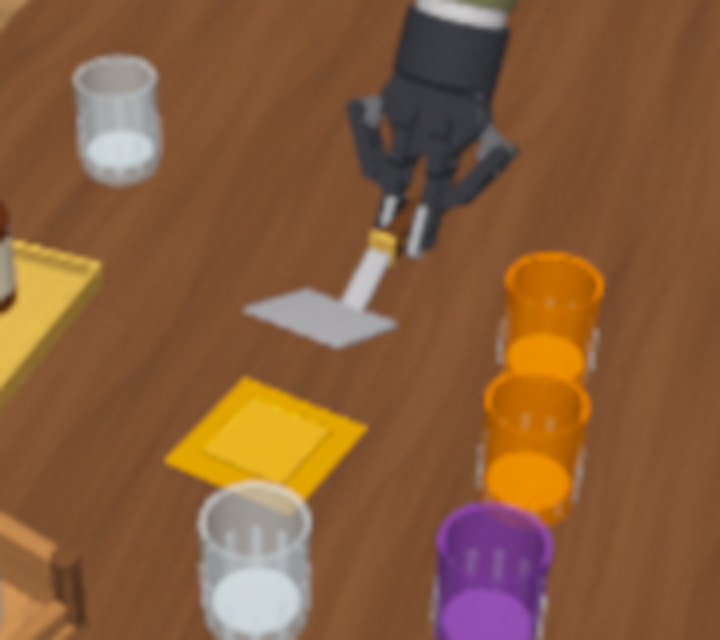

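```bash
python3 - <<'E'
from go import *
s=st(); print(delta(s,[.468,-.13,.085],77.4,12)); print(delta(s,[.45,-.23,.06],77.4,-0.2))
E
```

```text
{'clock': 18.0167, 'tcp_pos': [0.4859, -0.0501, 0.0525], 'orientation': [-0.1344, 0.7623, 0.6101, 0.1692], 'wrist_force': [-0.1871, -0.0192, -2.2681], 'finger_gap': 0.0166, 'joint_pos': [-0.5268, 0.3505, -0.4537, 0.9042, 0.4147, 1.236]}
alpha 77.36022133246621 pitch(x up) 24.960604955793578
(array([-6.05,  0.02, -6.4 ]), array([  0.11, -12.96,  -0.05]))
(array([-16.3 ,   0.45,  -8.42]), array([  0.11, -25.16,  -0.06]))
```

Call:
send_rows:
  series: [-0.8,0,-0.7,0,-1,0,0.05,-2.5,0,-2.5,0,-4,0,0.05,-4.5,0,-4.8,0,-9,0,0.05,-6.5,0,-6.4,0,-14,0,0.05,-9,0.1,-7,0,-19,0,0.05,-11.5,0.2,-7.5,0,-23,0,0.05,-14,0.3,-8,0,-25,0,0.05,-15.8,0.4,-8.4,0,-25.2,0,0.05,-16.3,0.45,-8.4,0,-25.2,0,0.05,-16.3,0.45,-8.4,0,-25.2,0,0.05]

```text
clock: 18.85
tcp_pos: [0.4497, -0.2311, 0.0597]
orientation: [0.002, 0.782, 0.624, -0.001]
wrist_force: [-0.7, -0.8, -1.0]
finger_gap: 0.0168
```

Call:
send_rows:
  series: [0,0,0.5,0,0,0,0.05,0,0,1.2,0,0,0,0.05,0,0,1.8,0,0,0,0.05,0,0,2.0,0,0,0,0.05,0,0,2.1,0,0,0,0.05,0,0,2.1,0,0,0,0.05]

```text
clock: 19.35
tcp_pos: [0.4498, -0.2293, 0.0384]
orientation: [0.001, 0.781, 0.625, -0.001]
wrist_force: [-0.4, -0.7, -1.6]
finger_gap: 0.0166
```

```bash
python3 - <<'E'
from go import *
s=st(); print(delta(s,[.45,-.23,.036],77.4,-0.2))
E
```

```text
{'clock': 19.35, 'tcp_pos': [0.4498, -0.2293, 0.0384], 'orientation': [0.0014, 0.7807, 0.6249, -0.0012], 'wrist_force': [-0.4093, -0.6913, -1.5785], 'finger_gap': 0.0166, 'joint_pos': [-0.6288, 0.3245, -0.4467, 0.7975, -0.0031, 1.1628]}
alpha 77.34901786145875 pitch(x up) -0.21111066411480425
(array([-0.06,  0.03,  0.24]), array([ 0.04,  0.01, -0.05]))
```

Call:
send_rows:
  series: [0,0,0.1,0,0,0,0.05,0,0,0.2,0,0,0,0.05,0,0,0.25,0,0,0,0.05,0,0,0.25,0,0,0,0.05]

```text
clock: 19.68
tcp_pos: [0.4503, -0.23, 0.0365]
orientation: [0.002, 0.781, 0.625, -0.001]
wrist_force: [0.4, 0.6, -0.7]
finger_gap: 0.0169
```

Call:
send_rows:
  series: [0,0,0.06,0,0,0,0.05,0,0,0.06,0,0,0,0.15,0,0,0.06,0,0,0,0.4,0,0,0.06,0,0,0,0.5,0,0,-0.5,0,0,0,0.5,0,0,-3,0,0,0,0.5,0,0,-7,0,0,0,1,0,0,-11,0,0,0,1,0,0,-14,0,0,0,1,0,0,-15,0,0,0,1]

```text
clock: 20.52
tcp_pos: [0.452, -0.2307, 0.192]
orientation: [0.006, 0.781, 0.625, 0.0]
wrist_force: [0.3, -0.8, -0.4]
finger_gap: 0.085
```

```bash
python3 - <<'E'
from go import *
s=st()
for c in("top","side"):
    im=read_camera(c);cv2.imwrite(f"pics/{c}6.png",im); hsv=cv2.cvtColor(im,cv2.COLOR_BGR2HSV); q=proj(c,[[.525,.122,.0085]])[0].astype(int)
    m=cv2.inRange(hsv,(18,100,100),(35,255,255)); w=np.zeros_like(m);w[q[1]-35:q[1]+35,q[0]-40:q[0]+40]=255;m&=w
    ct=max(cv2.findContours(m,0,1)[0],key=len)[:,0].astype(float)
    W=np.array([ray(c,p,.0085)[:2] for p in ct],np.float32);print(c,cv2.minAreaRect(W))
    for d in silhouettes(c,"tumbler"): print(d["p"],d["box"])
    print("exp tumbler",proj(c,[[.4845,.2731,.014],[.4845,.2731,.084]]))
    for d in silhouettes(c,"slice")[:1]: print(d["p"],d["box"])
a=np.radians(77.4);u=np.array([np.cos(a),np.sin(a),0]);t=np.array([.4503,-.23,0])+.152*u
print("exp slice tip/handle end",proj("side",[t,t-.205*u+[0,0,.088]]),proj("top",[t,t-.205*u+[0,0,.088]]))
E
```

```text
{'clock': 20.5167, 'tcp_pos': [0.452, -0.2307, 0.192], 'orientation': [0.0058, 0.7808, 0.6247, 0.0], 'wrist_force': [0.2654, -0.8113, -0.3989], 'finger_gap': 0.085, 'joint_pos': [-0.6284, 0.19, -0.2137, 1.1559, -0.003, 1.1636]}
alpha 77.32274151857457 pitch(x up) -0.4133172639785561
top ((0.5275220274925232, 0.12966370582580566), (0.09878353029489517, 0.09842333942651749), 76.75767517089844)
0.85 [272.6, 247.0, 21.7, 21.9]
0.77 [311.3, 245.5, 19.7, 21.8]
0.61 [261.9, 206.6, 22.3, 17.4]
exp tumbler [[276.58326488 216.05043887]
 [274.39673552 215.51021508]]
0.94 [377.0, 204.4, 51.9, 28.2]
side ((0.5256429314613342, 0.13030725717544556), (0.10400813817977905, 0.10279190540313721), 77.50247192382812)
0.9 [373.1, 205.1, 25.3, 35.3]
0.78 [299.2, 229.8, 24.3, 43.8]
0.68 [360.1, 236.7, 25.6, 48.2]
0.61 [374.7, 174.8, 24.0, 30.4]
0.53 [343.8, 125.1, 43.0, 59.7]
exp tumbler [[313.30654075 259.93677034]
 [313.00171183 239.77609058]]
0.96 [347.4, 124.9, 37.3, 58.0]
exp slice tip/handle end [[351.92166798 180.83735378]
 [383.10807187 125.86384559]] [[379.12521314 216.58816147]
 [442.80285537 229.63434079]]
```

```bash
python3 - <<'E'
from go import *
s=st(); print(delta(s,[.4845,.2731,.2],70)); print("cradle corner",ray("top",(264.8,188),.06),ray("top",(264.8,188),.0))
E
```

```text
{'clock': 20.8167, 'tcp_pos': [0.4488, -0.2285, 0.1843], 'orientation': [0.0001, 0.7809, 0.6246, -0.0016], 'wrist_force': [-0.4448, -0.11, -0.4286], 'finger_gap': 0.085, 'joint_pos': [-0.6286, 0.1965, -0.2249, 1.1501, -0.0031, 1.1637]}
alpha 77.31050191107867 pitch(x up) -0.14855931834976988
(array([49.71, -7.54, -1.69]), array([-0.09,  0.15,  7.31]))
cradle corner [0.57791219 0.3088825  0.06      ] [0.58274723 0.31653592 0.        ]
```

Call:
send_rows:
  series: [2,-0.3,-0.2,0,0,0,1,5,-0.7,-0.5,0,0,1,1,8.5,-1.2,-1,0,0,2,1,12,-1.8,-1.5,0,0,3,1,16,-2.4,-1.7,0,0,4,1,20,-3,-1.7,0,0,5,1,24,-3.6,-1.7,0,0,6,1,28,-4.2,-1.7,0,0,7,1,32,-4.8,-1.7,0,0,7.3,1,36,-5.4,-1.7,0,0,7.3,1]

```text
clock: 21.65
tcp_pos: [0.4749, 0.1357, 0.1999]
orientation: [0.001, 0.819, 0.574, -0.002]
wrist_force: [0.6, -0.5, -0.1]
finger_gap: 0.0853
```

```bash
python3 - <<'E'
from go import *
s=st(); print(delta(s,[.4845,.2731,.2],70))
E
```

```text
{'clock': 21.65, 'tcp_pos': [0.4749, 0.1357, 0.1999], 'orientation': [0.0012, 0.8192, 0.5736, -0.0024], 'wrist_force': [0.6412, -0.4717, -0.15], 'finger_gap': 0.0853, 'joint_pos': [0.1184, 0.1723, -0.2157, 1.1859, -0.0044, 2.0384]}
alpha 69.99716453094516 pitch(x up) -0.30911882293252196
(array([13.24, -3.8 , -0.08]), array([-0.05,  0.31, -0.  ]))
```

Call:
send_rows:
  series: [3,-0.9,0,0,0,0,1,6.5,-1.9,0,0,0,0,1,10,-2.9,0,0,0,0,1,12,-3.5,0,0,0,0,1,13,-3.8,0,0,0,0,1,13,-3.8,0,0,0,0,1,13,-3.8,0,0,0,0,1]

```text
clock: 22.23
tcp_pos: [0.4842, 0.2685, 0.1998]
orientation: [0.002, 0.819, 0.574, -0.002]
wrist_force: [0.1, -0.1, -0.0]
finger_gap: 0.0858
```

```bash
python3 - <<'E'
from go import *
s=st(); i=camera_info("wrist"); im=read_camera("wrist")
b,t=proj("wrist",[[.4845,.2731,.014],[.4845,.2731,.084]],i); print("pred",b,t)
for d in silhouettes("wrist","tumbler"):print(d["p"],d["box"])
cv2.circle(im,tuple(b.astype(int)),3,(0,0,255),-1);cv2.circle(im,tuple(t.astype(int)),3,(255,0,0),-1)
cv2.imwrite("pics/w7.png",im)
E
```

```text
{'clock': 22.2333, 'tcp_pos': [0.4842, 0.2685, 0.1998], 'orientation': [0.0019, 0.8189, 0.574, -0.0025], 'wrist_force': [0.1094, -0.0967, -0.0404], 'finger_gap': 0.0858, 'joint_pos': [0.364, 0.2864, -0.0685, 1.2198, -0.0049, 2.2828]}
alpha 70.05894476416157 pitch(x up) -0.35566943142839974
pred [319.88992702 166.08321117] [319.55093404 187.30447441]
0.95 [128.9, 203.2, 106.0, 95.6]
0.78 [206.5, 306.9, 79.3, 92.9]
0.6 [276.1, 129.9, 87.1, 93.3]
```

View pics/w7.png

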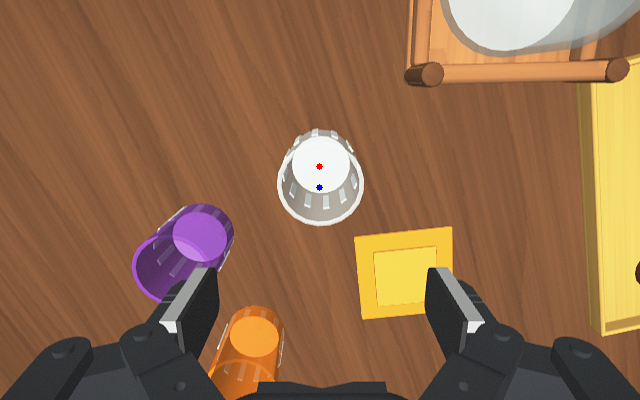

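```bash
python3 - <<'E'
from go import *
print(ray("wrist",(320.5,183),.084),ray("wrist",(321,165),.014)); s=st(); print(delta(s,[.485,.2745,.036],70),ray("wrist",(404,273),.0085))
E
```

```text
[0.48683754 0.27497426 0.084     ] [0.48644933 0.27277841 0.014     ]
{'clock': 22.3333, 'tcp_pos': [0.4847, 0.2676, 0.2005], 'orientation': [0.002, 0.8195, 0.5731, -0.0019], 'wrist_force': [0.6668, -0.4644, 0.2644], 'finger_gap': 0.0852, 'joint_pos': [0.3621, 0.2849, -0.0685, 1.22, -0.0048, 2.283]}
alpha 69.93900873573666 pitch(x up) -0.3052205635717763
(array([ 0.75, -0.22, 16.45]), array([ 0.06,  0.31, -0.06])) [0.52822097 0.13294424 0.0085    ]
```

Call:
send_rows:
  series: [0.3,-0.1,3,0,0.3,0,1,0.7,-0.2,7,0,0.3,0,1,0.7,-0.2,11,0,0.3,0,1,0.7,-0.2,14,0,0.3,0,1,0.7,-0.2,15.8,0,0.3,0,1,0.7,-0.2,16.4,0,0.3,0,1,0.7,-0.2,16.4,0,0.3,0,1,0.7,-0.2,16.4,0,0.3,0,0.7,0.7,-0.2,16.4,0,0.3,0,0.6,0.7,-0.2,16.4,0,0.3,0,0.5]
  newtons: 25

```text
clock: 23.17
tcp_pos: [0.487, 0.2758, 0.0392]
orientation: [0.001, 0.819, 0.574, 0.003]
wrist_force: [-1.1, 0.1, 4.0]
finger_gap: 0.0655
```

Call:
send_rows:
  series: [0,0,0,0,0,0,0.4,0,0,0,0,0,0,0.4,0,0,0,0,0,0,0.4,0,0,0,0,0,0,0.4]

```text
clock: 23.5
tcp_pos: [0.487, 0.2758, 0.0392]
orientation: [0.001, 0.819, 0.574, 0.003]
wrist_force: [-0.8, -1.3, 6.9]
finger_gap: 0.0654
```

```bash
python3 - <<'E'
from go import *
s=st(); g=s["tcp_pos"]; print(delta(s,[.527,.131,g[2]+.012],70))
E
```

```text
{'clock': 23.5, 'tcp_pos': [0.487, 0.2758, 0.0392], 'orientation': [0.0013, 0.8191, 0.5737, 0.0027], 'wrist_force': [-0.7684, -1.3314, 6.8728], 'finger_gap': 0.0654, 'joint_pos': [0.3726, 0.411, -0.3104, 0.8435, -0.0012, 2.2922]}
alpha 70.01595120800813 pitch(x up) 0.17288587580362702
(array([-12.24,   8.72,  -1.19]), array([ 0.3 , -0.17,  0.02]))
```

Call:
send_rows:
  series: [0,0,-0.5,0,0,0,0.4,0,0,-2,0,0,0,0.4,0,0,-4,0,0,0,0.4,-0.5,0.4,-5,0,0,0,0.4,-2,1.4,-5.5,0,0,0,0.4,-4.5,3.2,-5.5,0,0,0,0.4,-7,5,-5.5,0,0,0,0.4,-9.5,6.8,-5.5,0,0,0,0.4,-11.5,8.2,-5.5,0,0,0,0.4,-12.2,8.7,-5.5,0,0,0,0.4]

```text
clock: 24.33
tcp_pos: [0.5267, 0.1278, 0.0925]
orientation: [0.001, 0.82, 0.572, 0.001]
wrist_force: [0.0, 0.0, -1.8]
finger_gap: 0.0653
```

Call:
send_rows:
  series: [0,0,0,0,0,0,0.4,0,0,0,0,0,0,0.4]

```text
clock: 24.5
tcp_pos: [0.5255, 0.131, 0.0922]
orientation: [0.0, 0.819, 0.573, 0.001]
wrist_force: [-0.1, -1.2, -2.8]
finger_gap: 0.0653
```

```bash
python3 - <<'E'
from go import *
s=st(); M=rot(s["orientation"]);print(delta(s,[.5275,.132,.0522],70))
i=camera_info("wrist");im=read_camera("wrist");cv2.imwrite("pics/w8.png",im)
zb=s["tcp_pos"][2]-.0392; print("zb",zb)
print("rim/base circle centre pred",proj("wrist",[s["tcp_pos"]*[1,1,0]+[0,0,zb+.084],s["tcp_pos"]*[1,1,0]+[0,0,zb+.014]],i))
for l in("tumbler","coaster"):
  for d in silhouettes("wrist",l):print(l,d["p"],d["box"])
E
```

```text
{'clock': 24.5, 'tcp_pos': [0.5255, 0.131, 0.0922], 'orientation': [0.0002, 0.8194, 0.5732, 0.0013], 'wrist_force': [-0.127, -1.2002, -2.8373], 'finger_gap': 0.0653, 'joint_pos': [0.0955, 0.3299, -0.285, 0.9535, 0.001, 2.0163]}
alpha 69.94831808593902 pitch(x up) 0.11197167175631037
(array([0.15, 0.15, 4.  ]), array([ 0.1 , -0.11, -0.05]))
zb 0.053042165943919625
rim/base circle centre pred [[321.50504819 338.32632998]
 [321.20669761 246.03531486]]
tumbler 0.81 [223.2, 185.5, 196.2, 208.2]
tumbler 0.81 [1.3, 260.5, 147.8, 138.9]
tumbler 0.69 [0.0, 86.6, 51.0, 99.5]
coaster 0.96 [238.7, 120.9, 163.6, 141.5]
```

View pics/w8.png

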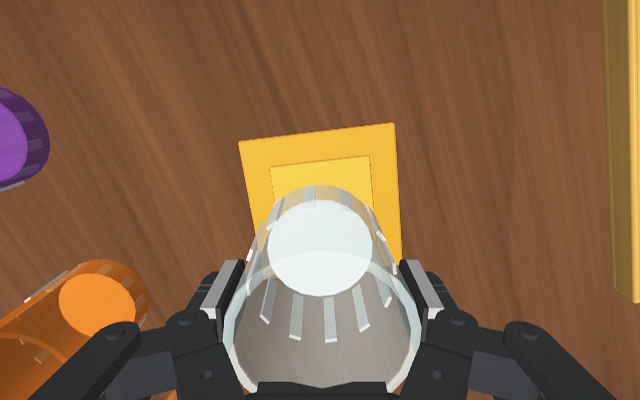

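```bash
python3 - <<'E'
from go import *
A,B=ray("wrist",(239,141),.0085),ray("wrist",(394.5,122.5),.0085); e=B-A; n=np.array([e[1],-e[0],0])/np.linalg.norm(e); print(A,B,np.linalg.norm(e)); m=(A+B)/2+.05*n; print("c",m)
A2,B2=ray("wrist",(270.5,167),.012),ray("wrist",(369,155.5),.012);e=B2-A2;n=np.array([e[1],-e[0],0])/np.linalg.norm(e);print(np.linalg.norm(e),(A2+B2)/2+.032*n)
print("disc",ray("wrist",(320,248),.067))
s=st();print(delta(s,[.527,.132,.0522],70))
E
```

```text
[0.49185255 0.19186064 0.0085    ] [0.58687496 0.16964151 0.0085    ] 0.09758559933947476
c [0.52797932 0.13206438 0.0085    ]
0.062409373802367225 [0.5279533  0.13204097 0.012     ]
disc [0.52413602 0.13145336 0.067     ]
{'clock': 24.65, 'tcp_pos': [0.5251, 0.1323, 0.0921], 'orientation': [0.0002, 0.8186, 0.5743, 0.0012], 'wrist_force': [-0.0666, 0.7252, -2.6948], 'finger_gap': 0.0656, 'joint_pos': [0.098, 0.33, -0.2851, 0.9534, 0.0007, 2.0161]}
alpha 70.10361807390342 pitch(x up) 0.09338914473137773
(array([0.03, 0.18, 3.99]), array([ 0.1 , -0.09,  0.1 ]))
```

Call:
send_rows:
  series: [0.05,0.1,0.5,0,0,0,0.4,0.1,0.25,1.3,0,0,0,0.4,0.1,0.25,2.2,0,0,0,0.4,0.1,0.25,3,0,0,0,0.4,0.1,0.25,3.5,0,0,0,0.4,0.1,0.25,3.8,0,0,0,0.4,0.1,0.25,3.9,0,0,0,0.4,0.1,0.25,3.95,0,0,0,0.4,0.1,0.25,3.95,0,0,0,0.4,0.1,0.25,3.95,0,0,0,0.4]

```text
clock: 25.48
tcp_pos: [0.5287, 0.1312, 0.0531]
orientation: [0.001, 0.819, 0.574, 0.002]
wrist_force: [-0.2, 0.5, -2.0]
finger_gap: 0.0653
```

Call:
send_rows:
  series: [0,0,0.05,0,0,0,0.4,0,0,0.1,0,0,0,0.4,0,0,0.1,0,0,0,0.4]

```text
clock: 25.73
tcp_pos: [0.5285, 0.1313, 0.0518]
orientation: [0.001, 0.819, 0.574, 0.001]
wrist_force: [0.6, -1.1, -1.8]
finger_gap: 0.0654
```

Call:
send_rows:
  series: [0,0,0.05,0,0,0,0.4,0,0,0.08,0,0,0,0.4,0,0,0.08,0,0,0,0.4,0,0,0.08,0,0,0,0.4]

```text
clock: 26.07
tcp_pos: [0.5285, 0.1313, 0.0513]
orientation: [0.001, 0.819, 0.574, 0.001]
wrist_force: [-1.7, 0.1, 3.4]
finger_gap: 0.0652
```

Call:
send_rows:
  series: [0,0,0,0,0,0,0.78,0,0,0,0,0,0,0.85,0,0,0,0,0,0,1,0,0,0,0,0,0,1,0,0,-1,0,0,0,1,0,0,-4,0,0,0,1,0,0,-8,0,0,0,1,0,0,-12,0,0,0,1,-2,0,-15,0,0,0,1,-5,0,-17,0,0,0,1]

```text
clock: 26.9
tcp_pos: [0.5127, 0.0852, 0.2254]
orientation: [0.002, 0.818, 0.575, 0.004]
wrist_force: [1.4, -0.8, 0.5]
finger_gap: 0.0853
```

Call:
send_rows:
  series: [-4,0,0,0,0,0,1,-8,0,0,0,0,0,1,-11,0,0,0,0,0,1,-12,0,0,0,0,0,1,-12,0,0,0,0,0,1,-12,0,0,0,0,0,1]

```text
clock: 27.4
tcp_pos: [0.47, -0.0287, 0.2212]
orientation: [0.001, 0.82, 0.573, 0.002]
wrist_force: [0.9, 0.2, 0.4]
finger_gap: 0.0846
```

```bash
python3 - <<'E'
from go import *
s=st()
a=read_camera("side");b=read_camera("top")
c1=cv2.resize(a[100:300,200:420],(440,400),interpolation=cv2.INTER_CUBIC);c2=cv2.resize(b[130:290,220:480][:, :180],(360,320),interpolation=cv2.INTER_CUBIC)
out=np.zeros((400,800,3),np.uint8);out[:,:440]=c1;out[:320,440:]=c2;cv2.imwrite("pics/end.png",out)
i=camera_info("side");
for d in silhouettes("side","tumbler"):print(d["p"],d["box"])
print(proj("side",[[.5275,.1315,.096],[.5275,.1315,.012]]))
E
```

```text
{'clock': 27.4, 'tcp_pos': [0.47, -0.0287, 0.2212], 'orientation': [0.0006, 0.8195, 0.5731, 0.0017], 'wrist_force': [0.9148, 0.2194, 0.4378], 'finger_gap': 0.0846, 'joint_pos': [-0.2329, 0.113, -0.2327, 1.2219, 0.0017, 1.6882]}
alpha 69.92722370444072 pitch(x up) 0.11984971767548562
0.85 [372.0, 207.7, 27.0, 32.4]
0.7 [303.1, 189.8, 24.6, 39.4]
0.59 [356.1, 236.6, 31.2, 45.5]
0.56 [374.5, 172.7, 25.2, 34.5]
0.4 [270.5, 125.5, 19.3, 31.0]
[[315.27468082 195.89969957]
 [315.5058662  219.75256754]]
```

View pics/end.png

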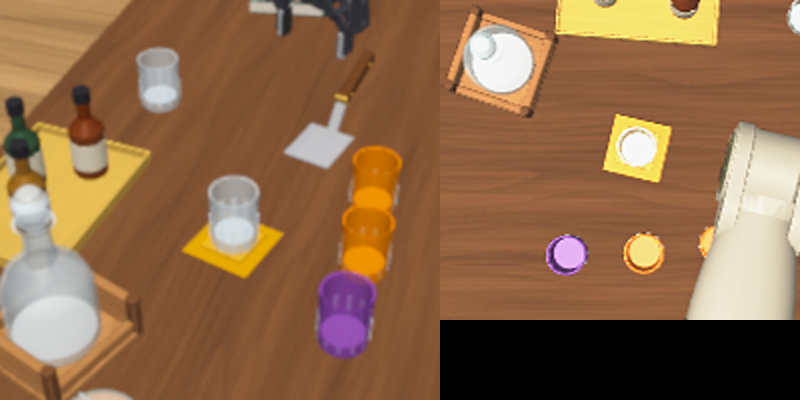

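The tumbler stands on the middle of the turned coaster (side crop (233,215), top crop (638,148)). The slice lies flat on its own at (320,145), and everything else is where it was. I'll hand in.

```bash
python3 -c "
from workcell import *
print(hand_in())"
```

```text
the job is handed in; nothing more can be done
None
```

The job is handed in at about 27 s of robot time, but the hand-in reported no verdict. I stood the crystal tumbler on the bare walnut to the left and turned the coaster over its far rim with the slice. I then laid the slice flat on the walnut to the right of the coaster and set the tumbler back.

**Last pictures:** the side and top views show the clean face up, and the tumbler upright on the middle of the coaster. The slice lies flat and clear of the coaster. The decanter, the spare tumbler and the orange and purple tumblers look unmoved. The jar was not in the last top crop and only just showed in the side one, but the arm never went near it.

**Measurements:**
- **Centring:** the last estimates put the tumbler about 1 mm from the coaster's centre. The readings of the coaster's centre differed by 2–3 mm between cameras.
- **Forces:** the highest wrist force in the readings I took was about 7 N, while the fingers closed on the tumbler. When I set it on the coaster the wrist read about 3.4 N.

**Disagreement:** when I first put the tumbler down on the walnut, the last joint seems to have met its range limit. The tumbler came to rest about 1 cm short of where I aimed, which did no harm.

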